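Lock a coffee grinder's burr ring with a two-pin spanner

ROBOT

A 6-joint arm with a two-finger parallel gripper is mounted at the origin on a cart in front of the work surface, level with it; the furniture and walls round the work are solid. World frame = base frame: x ahead of the robot, y to its left, z up, the work surface at z = 0. Lengths are in m, angles in rad, forces in N, time in s.
With the tool pointing down it reaches from about 0.25 to 0.775 m from the base axis. Payload 4 kg.
Tool frame: the origin (TCP) lies at the very end of the fingers, on their centre line; the grasp point (between the pads) lies 19 mm behind it; z points along the fingers, y is the line along which they close (so a half turn about z gives the same grasp; the last joint's range is limited). The gripper opens to 94 mm and grips with 3 to 60 N. Pads are 16 mm wide; open, the fingers measure 119 mm over their backs; the gripper's body (75 mm by 177 mm) begins 78 mm behind the grasp point.
Start: joints at [1.16, 0.087, 1.371, -0, 1.684, -0.103], TCP at [0.167, 0.524, 0.206] pointing down, gripper open.
Joint ranges: [-3.1, 3.1], [-0.76, 2.03], [0.27, 2.55], [-1.08, 4.22], [0.17, 2.65], [-2.57, 2.57]. Speed limits (rad/s): [2.79, 2.79, 3.14, 3.14, 3.14, 3.14].

INTERFACE

Orientations are given as a rotation vector (axis times angle).
In Python, from bench import robot gives the robot as it stands. The module is installed in compiled form; this text tells all that it offers. Calls block until the motion is done:
- robot.goto(position, orientation): joint-space move of the TCP to a pose.
- robot.servo_line(position, vel=0.15, rotation=None, f_stop=None): straight line of the TCP; rotation=None keeps the orientation; vel is the mean speed in m/s. With f_stop (N) it stops when the force on the tool has changed by that much, and returns True; else False.
- robot.set_joints(angles): joint-space move.
- robot.gripper_to(opening, newtons=None): opening from 0.0 (shut) to 1.0 (fully open); newtons is the grip in N (None keeps the last); returns when the fingers have stopped.
- robot.hold(seconds).
- robot.ik(position, orientation): joint angles nearest the present ones, or None.
- robot.observe(): the state.
- robot.capture(name): name is "scene" or "top" or "wrist"; returns a dict with "img" (420x560x3 uint8, red, green, blue), "range_z" (420x560 float32, m along the optical axis (not along the pixel's ray), 0 where there is no reading), "fx", "fy", "cx", "cy" (pixels), "extrinsics" (4x4, takes a point from camera to world coordinates). Camera axes: x right, y up, looking along -z (the intrinsics and any distortion apply to the point x, -y, -z); pixel columns grow to the right and rows downward; lengths in m; the calibration is good to about 2 mm. A picture is of the moment at which its call begins.
A pose or a line that the arm cannot do raises robot.Unreachable and nothing moves.
- robot.job_done(): hands the job in; it is judged then, once.
The state is a dict: "time": time; "qpos": joint angles; "dq": joint speeds; "effort": joint torques, N m; "ee_pos": TCP position; "ee_rot": TCP orientation; "contact_force": force on the tool from outside, world axes, zero at the start; "torque": the same for the moment, N m; "width": opening from 0.0 (shut) to 1.0 (fully open); "grasp_force": force on a finger pad.
Only numpy, scipy, OpenCV 4.12 (cv2) and the standard library are available. Lean on these libraries where they do the work, as an engineer would, in place of code of your own. Each camera call takes 0.05 s, during which the arm holds its last target. There are 200 camera calls.

TASK

The coffee grinder has been cleaned and the steel burr ring on its top is still loose. Take the two-pin spanner from its wooden block, seat both pins fully in the ring's two holes (head flat on the ring), and with it turn the ring clockwise, seen from above, until it is fully home against its stop; feel for the holes and for the stop gently, never forcing the ring, and touch the grinder with nothing but the spanner. Then stand the spanner back in its block, pins down in the slot, and leave the other things where they are.

Things in the scene. Friction and masses are not known exactly. Their poses are not given: they have to be found in the camera images.
- grinder: Coffee grinder, fixed to the counter: round aluminium body 120 mm across, black foot and neck, 163 mm high to the neck's rim; dark grounds bin and dial on its front (its -x side, toward the robot at yaw 0). Origin: centre of its underside, z up. The steel burr ring lies on its top.
- ring_center (a point): Centre of the burr ring's upper face, 165 mm above the counter; fixed to the grinder, with its yaw (does not turn with the ring). Steel ring: 80 mm outside, 32 mm bore, 9 mm thick, face 2 mm above the neck's rim. Two round holes through it, 8 mm across, 9 mm deep, one on each side, each 27 mm from the axis (54 mm apart).
- ring (a joint): Turn of the ring, rad: starts 0.2 to 0.5, grows clockwise seen from above, 1.0 = home at a hard stop. Takes 0.2 N m friction + 0.12 N m/rad spring; stays where left. The line through its holes is at yaw = grinder yaw + 2.17 - ring + c (mod pi); c, its clocking on the thread, is constant, not measured, from -0.25 to 0.25: see or feel for the holes.
- spanner: Two-pin spanner, about 150 g. Steel head 76 x 24 x 7 mm, long axis x; origin: centre of its flat underside, z up. Below, two pins 6 mm thick, 6.5 mm long, tips tapered, at x = +27 and -27 mm. Above, a stem, then a black bar grip 64 mm along x, 14 mm wide along y, 30 to 56 mm above the origin: grip it across its width, from above. The same turned half round.
- block: Wooden spanner block 100 x 56 x 24 mm, fixed to the counter. Origin: centre of its underside; long axis x. The spanner stands in its slot at the start.
- slot (a point): Centre of the slot's mouth in the block's top, 24 mm above the counter, with the block's axes. Slot 75 mm along x, 12 mm wide, 14 mm deep; the spanner stands with both pins in it and its head flat on the block, its x along the slot's x (either way round).
- hopper: Bystander: the grinder's clear funnel hopper, 109 mm across, 88 mm high, standing mouth down. Origin: centre of its underside.
- brush: Bystander: flat brush with a wooden handle, 130 mm long, lying on the counter.
- espresso_cup: Bystander: white espresso cup, 62 mm across, 51 mm high. Origin: centre of its underside.
- lemon_a: Bystander: lemon, 78 mm long.
- lemon_b: Bystander: lemon, 76 mm long.
- table_spoon: Bystander: table spoon, 188 mm long, lying on the counter.
There are look-alikes about, which are no part of the job. What is shaped like the spanner but yellow is not meant.

How it is judged:
By the outcome, as a careful person would: the job done as asked, in the order asked, and still so for the second after the job is handed in, with the robot touching nothing.
It also fails if it takes over 66 s, if anything falls off the work surface, if the arm or the gripper's body presses on something with over 40 N, if the wrist force passes 120 N, or if a joint passes its speed limit or range.

## Working session

There is one attempt and no reset: what is moved stays moved. The work goes in short steps, each a Python script; the robot and the scene stay as the last script left them, time stands still between calls to the robot, and variables do not carry over. Pictures are saved under pics/ and viewed, at most 10 in all, crops included, and the job is handed in when it is done.

```bash
mkdir -p pics
cat > h.py <<'E'
import numpy as np, cv2
from bench import robot
from scipy.spatial.transform import Rotation as R
def snap(name,fn):
    c=robot.capture(name); cv2.imwrite(f'pics/{fn}.png',c['img'][:,:,::-1]); np.savez(f'pics/{fn}.npz',**c); return c
def load(fn): return dict(np.load(f'pics/{fn}.npz'))
def w(c,u,v,z=None):
    """pixel->world, by depth, or on plane z"""
    d=np.array([(u-c['cx'])/c['fx'],-(v-c['cy'])/c['fy'],-1.]); E=c['extrinsics']
    if z is None: t=c['range_z'][int(v),int(u)]
    else: t=(z-E[2,3])/(E[:3,:3]@d)[2]
    return E[:3,3]+E[:3,:3]@d*t
def down(yaw): # tool z down, tool y (closing) at world yaw+90deg -> tool x at yaw
    return (R.from_euler('z',yaw)*R.from_euler('x',np.pi)).as_rotvec()
E
python3 - <<'E'
from h import *
a=snap('top','top1'); b=snap('scene','scene1')
for c in(a,b): print({k:(v if k!='extrinsics' else v.round(3)) for k,v in c.items() if k not in('img','range_z')})
o=robot.observe(); print(o)
cv2.imwrite('pics/both1.png',cv2.resize(np.hstack([a['img'],b['img']])[:,:,::-1],(800,300)))
E
```

```text
{'fx': 508.95799606685324, 'fy': 508.95799606685324, 'cx': 281.9370905495408, 'cy': 215.03016612729004, 'extrinsics': array([[-0.012,  0.922, -0.388, -0.119],
       [-1.   , -0.007,  0.015,  0.098],
       [ 0.011,  0.388,  0.922,  1.569],
       [ 0.   ,  0.   ,  0.   ,  1.   ]])}
{'fx': 392.84573543145314, 'fy': 392.84573543145314, 'cx': 283.7190200327048, 'cy': 212.948789804487, 'extrinsics': array([[ 0.673,  0.524, -0.522, -0.068],
       [-0.74 ,  0.491, -0.46 , -0.414],
       [ 0.015,  0.696,  0.718,  0.89 ],
       [ 0.   ,  0.   ,  0.   ,  1.   ]])}
{'time': 0.1, 'qpos': array([ 1.15992269e+00,  8.78805706e-02,  1.37208570e+00, -5.83918090e-06,
        1.68358739e+00, -1.03069483e-01]), 'dq': array([-3.29931707e-05,  1.06718330e-04, -3.33960982e-03,  1.86087786e-03,
        1.09521499e-03, -1.55529395e-04]), 'effort': array([ 1.50386633e-03, -3.41256702e+01, -3.03300297e+01,  7.19020329e-02,
        3.04406835e-02, -7.53851509e-05]), 'ee_pos': array([0.16642681, 0.52370555, 0.20443034]), 'ee_rot': array([-4.81516463e-01, -3.10397188e+00,  2.98103867e-03]), 'contact_force': array([ 0.28756696,  0.28295642, -0.08501107]), 'torque': array([-0.01178336, -0.01598051,  0.01737672]), 'grasp_force': 0.0, 'width': 0.9963037309496598}
```

View pics/top1.png

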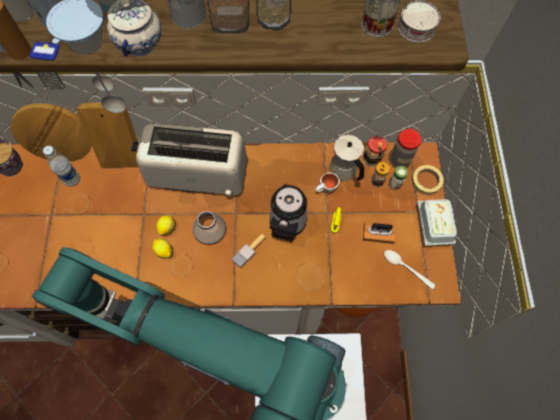

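View pics/scene1.png

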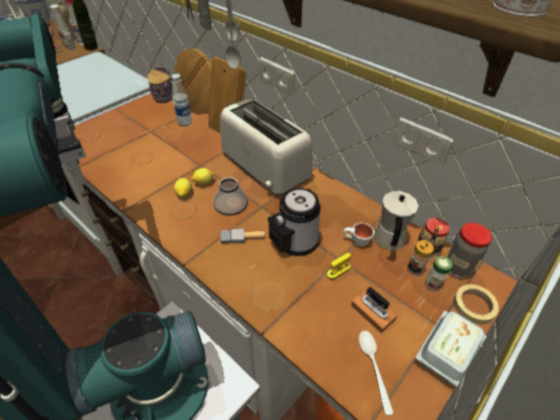

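Top view: grinder and ring at (288,200). Spanner candidates are the yellow look-alike at (336,219), lying on the counter, and the black/steel spanner standing in the wooden block at (380,232). The wood ring at (428,180) isn't the burr ring. The description fits the one in the block, so I'll check it in a close crop.

Run:
```python
from h import *
a=load('top1');b=load('scene1')
def cr(c,u,v,h,wd,s): return cv2.resize(c['img'][v:v+h,u:u+wd,::-1],None,fx=s,fy=s,interpolation=cv2.INTER_CUBIC)
t1=cr(a,355,212,50,50,8); t2=cr(a,263,178,50,50,8)
cv2.imwrite('pics/crop1.png',np.hstack([t1,t2]))
for n,u,v in[('blk',380,232),('blk2',385,240),('yel',336,219),('ring',298,197),('ring2',288,190),('cup',329,182),('body',288,213)]: print(n,w(a,u,v).round(3))
```

```text
blk [ 0.463 -0.242  0.038]
blk2 [ 0.442 -0.26   0.021]
yel [ 0.501 -0.1    0.06 ]
ring [0.532 0.026 0.164]
ring2 [0.555 0.056 0.165]
cup [ 0.656 -0.089  0.016]
body [0.481 0.057 0.159]
```

View pics/crop1.png

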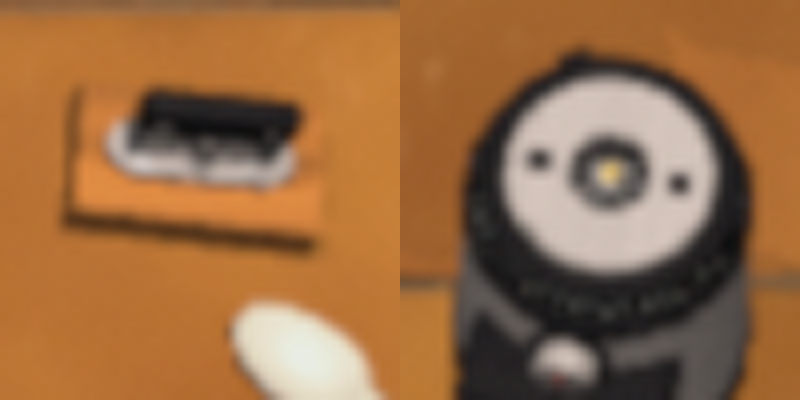

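The crop confirms the black-gripped steel spanner in the block. The grip runs from (140,105) to (298,115), and the ring holes are at crop (539,159) and (679,184). Next I'll compute coarse poses and take closer looks with the wrist camera.

Run:
```python
from h import *
a=load('top1')
f=lambda ox,x,y,z,oy: w(a,ox+(x+.5)/8-.5,oy+(y+.5)/8-.5,z)
A=f(355,140,105,.08,212);B=f(355,300,115,.08,212);print('grip',A,B)
H1=f(263,139,159,.165,178);H2=f(263,279,184,.165,178);print('holes',H1,H2,np.linalg.norm(H1-H2),f(263,209,172,.165,178))
print(np.arctan2(*(A-B)[1::-1]))
c=(A+B)/2
yaw=np.arctan2(*(A-B)[1::-1])
for y in (yaw,yaw+np.pi,yaw-np.pi):
    q=robot.ik([c[0],c[1],.2],down(y)); print(y,q)
q0=robot.observe()['qpos']
ym=np.arctan2(*(H1-H2)[1::-1]);m=(H1+H2)/2
for y in (ym,ym+np.pi,ym-np.pi): print(y,robot.ik([m[0],m[1],.32],down(y)))
```

```text
grip [ 0.47232972 -0.20980358  0.08      ] [ 0.4675792  -0.27265846  0.08      ]
holes [0.52984462 0.08087434 0.165     ] [0.51902632 0.02795869 0.165     ] 0.054010199284438676 [0.52422101 0.05439079 0.165     ]
1.4953605970623574
1.4953605970623574 [-0.58158865  0.03984315  1.43156121  0.          1.67018829 -0.50615292]
4.636953250652151 None
-1.6462320565274358 None
1.3691311412427536 [-0.0041644   0.04257834  1.19277209  0.          1.90624222  0.19750079]
4.510723794832547 None
-1.7724615123470395 None
```

Run:
```python
from h import *
robot.goto([.524,.054,.36],down(1.369)); r=snap('wrist','wr1')
robot.goto([.470,-.241,.22],down(1.495)); g=snap('wrist','wr2')
print(robot.observe()['time'],robot.observe()['contact_force'])
for c in(r,g):print(c['extrinsics'].round(3),c['fx'],c['cx'])
cv2.imwrite('pics/w12.png',cv2.resize(np.hstack([r['img'],g['img']])[:,:,::-1],(800,300),interpolation=cv2.INTER_AREA))
```

```text
3.6333 [0.54469783 0.27775417 0.10416175]
[[ 0.98   0.192  0.049  0.538]
 [-0.198  0.951  0.238  0.125]
 [-0.001 -0.243  0.97   0.54 ]
 [ 0.     0.     0.     1.   ]] 320.1028549607476 283.585286760462
[[ 0.997  0.072  0.017  0.476]
 [-0.074  0.967  0.243 -0.169]
 [ 0.001 -0.244  0.97   0.401]
 [ 0.     0.     0.     1.   ]] 320.1028549607476 283.585286760462
```

View pics/w12.png

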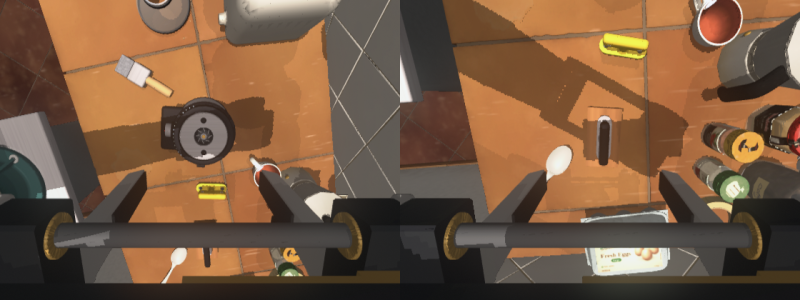

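Wrist views: the ring is at about (287,189) native and the spanner grip at about (286,198). Both fall between the fingers, so I'll enlarge them.

Run:
```python
from h import *
def cr(c,u,v): return cv2.resize(c['img'][v:v+100,u:u+70,::-1],None,fx=5.7,fy=5.7,interpolation=cv2.INTER_CUBIC)
r=load('wr1');g=load('wr2')
cv2.imwrite('pics/crop2.png',np.hstack([cr(r,252,140),cr(g,252,140)]))
print(cr(r,252,140).shape)
```

```text
(570, 399, 3)
```

View pics/crop2.png

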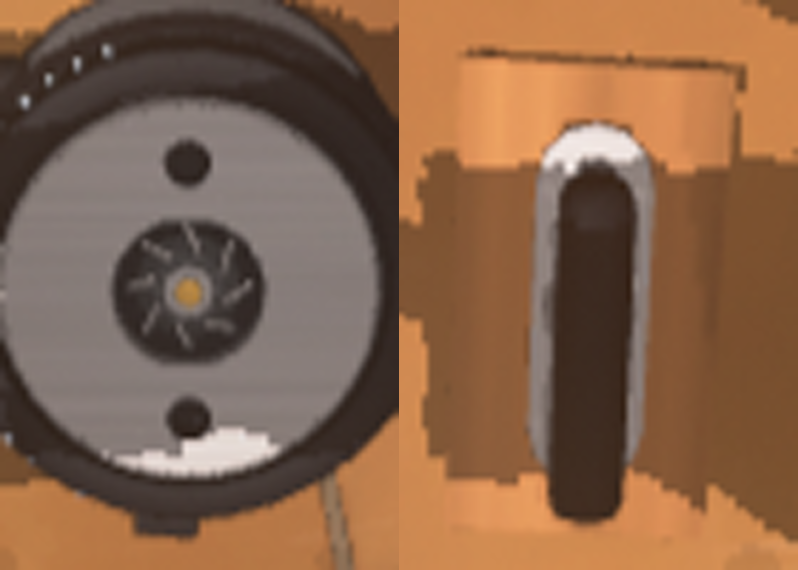

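Run:
```python
from h import *
r=load('wr1');g=load('wr2')
f=lambda c,x,y,z: w(c,252+(x+.5)/5.7-.5,140+(y+.5)/5.7-.5,z)
H1=f(r,187,163,.165);H2=f(r,188.5,418,.165);d=H1-H2
print('holes',H1,H2,np.linalg.norm(d),np.arctan2(d[1],d[0]),(H1+H2)/2,'bore',f(r,189,291,.158),'outer',f(r,190,286,.165))
# grip top z=.080
A=f(g,199,170,.08);B=f(g,186,520,.08);d=A-B;print('grip',A,B,np.linalg.norm(d),np.arctan2(d[1],d[0]),(A+B)/2)
# head top z=.031
A=f(g,198,123,.031);print('headend',A)
L=f(g,137,300,.031);Rr=f(g,250,300,.031);print('head sides',L,Rr,(L+Rr)/2)
# block top edges z=.024: far edge corners
A=f(g,62,52,.024);B=f(g,337,65,.024);d=B-A;print('blk far',A,B,np.linalg.norm(d),np.arctan2(d[1],d[0])+np.pi/2)
L=f(g,48,470,.024);print('side',A-L,np.arctan2(*(A-L)[1::-1]))
```

```text
holes [0.53036556 0.08314903 0.165     ] [0.52001908 0.03015045 0.165     ] 0.05399907284062624 1.3779993097437726 [0.52519232 0.05664974 0.165     ] bore [0.52527638 0.05567995 0.158     ] outer [0.52592924 0.05794779 0.165     ]
grip [ 0.47650694 -0.20676747  0.08      ] [ 0.4695122  -0.27085169  0.08      ] 0.06446481930985008 1.462077445871725 [ 0.47300957 -0.23880958  0.08      ]
headend [ 0.47704238 -0.20312768  0.031     ]
head sides [ 0.46191093 -0.23831143  0.031     ] [ 0.48513914 -0.24003161  0.031     ] [ 0.47352504 -0.23917152  0.031     ]
blk far [ 0.45052924 -0.18746088  0.024     ] [ 0.50611455 -0.19417922  0.024     ] 0.0559898476429518 1.4505144551485094
side [0.01092697 0.08777149 0.        ] 1.4469402134369327
```

Measured sizes check out: holes 54.0 mm apart, grip 64.5 mm, block 56.0 mm. Now I'll grasp and lift.

Run:
```python
from h import *
Y=1.455
robot.gripper_to(.55)
robot.goto([.473,-.2398,.12],down(Y))
print(robot.servo_line([.473,-.2398,.048],vel=.08,f_stop=8))
print(robot.observe()['ee_pos'],robot.observe()['contact_force'])
robot.gripper_to(0,15); o=robot.observe(); print(o['width'],o['grasp_force'],o['ee_pos'],o['contact_force'])
robot.gripper_to(0,60); o=robot.observe(); print(o['width'],o['grasp_force'],o['ee_pos'],o['contact_force'],o['torque'],o['ee_rot'])
robot.servo_line([.473,-.2398,.15],vel=.1)
o=robot.observe(); print(o['time'],o['width'],o['ee_pos'],o['contact_force'],o['torque'])
g=snap('wrist','wr3'); 
cv2.imwrite('pics/w3.png',g['img'][:,:,::-1])
```

```text
False
[ 0.47346516 -0.24009524  0.04865201] [-0.52614928 -0.23000352 -0.31572055]
0.14861547670123387 14.999977201223373 [ 0.47298281 -0.23978135  0.04804411] [-0.38600657 -0.48499388  0.310207  ]
0.14234247438367276 60.000112652778625 [ 0.47302961 -0.23982538  0.0480655 ] [0.24888749 0.06262106 0.48888213] [-0.0669039   0.05720879 -0.01323999] [2.34629726e+00 2.08904145e+00 7.30445959e-05]
8.025 0.14491225599781396 [ 0.4724806  -0.23949338  0.14895824] [-0.28686282 -0.31826719 -0.59964462] [-0.05470679  0.04475945 -0.01160833]
```

View pics/w3.png

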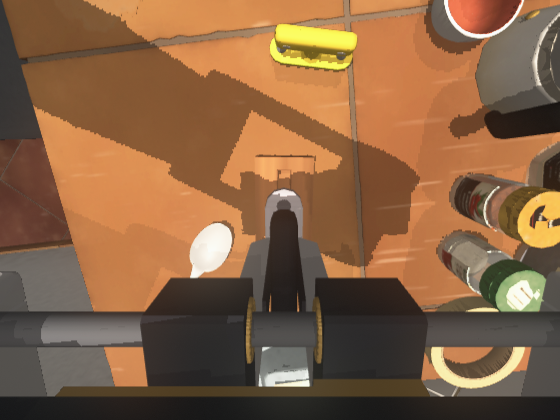

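The spanner is held upright: head end at about (284,189), bar symmetric between the fingers. I'll enlarge it to measure the pose in the hand.

Run:
```python
from h import *
g=load('wr3')
im=g['img'][150:250,234:334,::-1]
cv2.imwrite('pics/crop3.png',cv2.resize(im,None,fx=6,fy=6,interpolation=cv2.INTER_CUBIC))
print(g['range_z'][185:216:5,284].round(4))
for v in(192,205): print(w(g,284,v).round(4))
```

```text
[0.3216 0.1986 0.1987 0.1995 0.1995 0.1693 0.1591]
[ 0.4769 -0.2053  0.1323]
[ 0.476  -0.213   0.1349]
```

View pics/crop3.png

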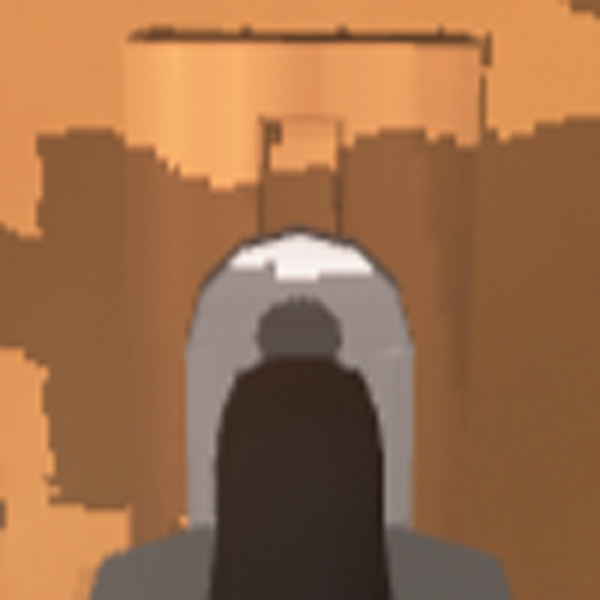

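Run:
```python
from h import *
g=load('wr3')
f=lambda x,y,z: w(g,234+(x+.5)/6-.5,150+(y+.5)/6-.5,z)
p=robot.observe()['ee_pos'];print(p, R.from_rotvec(robot.observe()['ee_rot']).as_matrix()[:2,0])
zt=.1323
u=np.array([np.cos(1.455),np.sin(1.455),0]);n=np.array([-u[1],u[0],0])
def loc(P,o): return ((P-o)@u).round(5),((P-o)@n).round(5)
print('headend',loc(f(300,230,zt),p)); L=f(187,380,zt);Q=f(413,380,zt);print(np.linalg.norm(L-Q),loc((L+Q)/2,p),loc(f(300,280,zt),p))
L=f(264,150,.024);Q=f(341,150,.024);print('slot',np.linalg.norm(L-Q),loc((L+Q)/2,p),'slot end',loc(f(302,119,.024),p))
L=f(127,37,.024);Q=f(482,37,.024);print('blk',np.linalg.norm(L-Q),loc((L+Q)/2,p))
r=load('wr1'); print('cam-tool offsets', loc(g['extrinsics'][:3,3],p))
u2=np.array([np.cos(1.369),np.sin(1.369),0]);print((r['extrinsics'][:3,3]-[.524,.054,.36])@u2, (r['extrinsics'][:3,3]-[.524,.054,.36])@[-u2[1],u2[0],0])
```

```text
[ 0.47245268 -0.23946347  0.14884075] [0.11556824 0.99329908]
headend (np.float64(0.03704), np.float64(-0.00018))
0.023938911897620003 (np.float64(0.02095), np.float64(-0.0002)) (np.float64(0.03175), np.float64(-0.00019))
slot 0.01227080082469662 (np.float64(0.03096), np.float64(-0.00033)) slot end (np.float64(0.03589), np.float64(-0.00024))
blk 0.055774513638213896 (np.float64(0.04876), np.float64(-0.00062))
cam-tool offsets (np.float64(0.0716), np.float64(-0.00062))
0.07253379809620522 0.0001686095667019887
```

```bash
cat >> h.py <<'E'
C=np.array([.5254,.0575]); YH=1.378
def at(du,dn,dy,z,C=C):
    y=YH+dy; u=np.array([np.cos(YH),np.sin(YH)]); n=np.array([-u[1],u[0]])
    return np.r_[C+du*u+dn*n,z],down(y)
E
python3 - <<'E'
from h import *
p=robot.observe()['ee_pos']
robot.servo_line([p[0],p[1],.25],vel=.2)
robot.goto(*at(0,0,0,.25))
robot.servo_line(at(0,0,0,.205)[0],vel=.1)
robot.hold(.2); o=robot.observe(); print('free',o['ee_pos'].round(4),o['contact_force'].round(2),o['torque'].round(3),o['time'])
s=.0012
for du,dn,dy in [(0,0,0),(0,0,.04),(0,0,-.04),(0,-s,0),(0,s,0),(-s,0,0),(s,0,0)]:
    P,r=at(du,dn,dy,.199); robot.servo_line(P,vel=.05,rotation=r)
    P[2]=.189; st=robot.servo_line(P,vel=.03,f_stop=4); o=robot.observe()
    print(du,dn,dy,st,o['ee_pos'].round(4),o['contact_force'].round(2),o['torque'].round(3),round(o['time'],2))
    if o['ee_pos'][2]<.1925: break
E
```

```text
free [0.5259 0.0575 0.2061] [-0.3  -0.35 -1.72] [-0.072  0.066  0.02 ] 10.6833
0 0 0 True [0.5254 0.0575 0.189 ] [-0.91  0.55  3.82] [-0.075  0.042  0.01 ] 11.32
```

It dropped in at the first try: z = .189, the seated height, with about 5 N. Now I'll turn it in small steps, watching the moment.

```bash
cat > turn.py <<'E'
from h import *
import sys
def turn(dy0,dy1,lim,z,step=.03):
    log=[]
    for dy in np.arange(dy0,dy1,-step):
        P,r=at(0,0,dy,z); robot.servo_line(P,vel=.05,rotation=r)
        o=robot.observe(); M=R.from_rotvec(o['ee_rot']).as_matrix(); yaw=np.arctan2(M[1,0],M[0,0])
        print(f"{dy:.3f} {yaw-YH:.3f} z{o['ee_pos'][2]:.4f}",o['contact_force'].round(1),f"tz {o['torque'][2]:.3f} t{o['time']:.2f}")
        if abs(o['torque'][2])>lim or np.abs(o['contact_force']).max()>15: break
    return dy
E
python3 - <<'E'
from turn import *
turn(-.03,-.25,.42,.1888)
E
```

```text
-0.030 -0.030 z0.1890 [0.2 1.1 1.5] tz -0.084 t11.57
-0.060 -0.059 z0.1890 [-0.2 -0.1  1. ] tz 0.134 t11.82
-0.090 -0.089 z0.1890 [1.2 0.4 2.9] tz 0.111 t12.07
-0.120 -0.119 z0.1890 [ 0.9 -0.3  2.9] tz 0.132 t12.32
-0.150 -0.149 z0.1890 [ 1.8 -0.7  2.3] tz 0.115 t12.57
-0.180 -0.179 z0.1890 [ 3.3 -0.6  2. ] tz 0.145 t12.82
-0.210 -0.209 z0.1890 [ 3.6 -1.2  2.1] tz 0.142 t13.07
-0.240 -0.239 z0.1890 [ 4.5 -1.6  2.3] tz 0.167 t13.32
```

Run:
```python
from turn import *
g=snap('wrist','wr4'); cv2.imwrite('pics/crop4.png',cv2.resize(g['img'][130:300,190:380,::-1],None,fx=3.5,fy=3.5,interpolation=cv2.INTER_CUBIC))
c=C+[.0004,-.0001]; np.copyto(C,c)
turn(-.27,-.85,.40,.1888)
g=snap('wrist','wr5')
```

```text
-0.270 -0.269 z0.1890 [ 4.2 -1.7  2.9] tz 0.197 t13.62
-0.300 -0.299 z0.1890 [ 3.8 -1.6  3.1] tz 0.122 t13.88
-0.330 -0.329 z0.1890 [ 5.5 -2.   3.2] tz 0.159 t14.12
-0.360 -0.359 z0.1890 [ 5.3 -2.4  2.6] tz 0.206 t14.38
-0.390 -0.389 z0.1890 [ 4.5 -1.6  3.1] tz 0.185 t14.62
-0.420 -0.419 z0.1890 [ 4.4 -2.3  3.5] tz 0.190 t14.88
-0.450 -0.449 z0.1890 [ 5.2 -2.   3.4] tz 0.146 t15.12
-0.480 -0.479 z0.1890 [ 5.4 -1.9  2.2] tz 0.234 t15.38
-0.510 -0.509 z0.1890 [ 5.  -2.1  2.4] tz 0.195 t15.62
-0.540 -0.539 z0.1890 [ 5.9 -2.1  2. ] tz 0.212 t15.88
-0.570 -0.569 z0.1890 [ 5.9 -2.3  1.7] tz 0.171 t16.12
-0.600 -0.599 z0.1890 [ 6.7 -2.6  2.4] tz 0.146 t16.38
-0.630 -0.629 z0.1890 [ 6.3 -2.7  3.1] tz 0.173 t16.62
-0.660 -0.659 z0.1890 [ 5.4 -2.7  2.8] tz 0.221 t16.88
-0.690 -0.689 z0.1890 [ 6.6 -2.4  2.7] tz 0.413 t17.12
```

View pics/crop4.png

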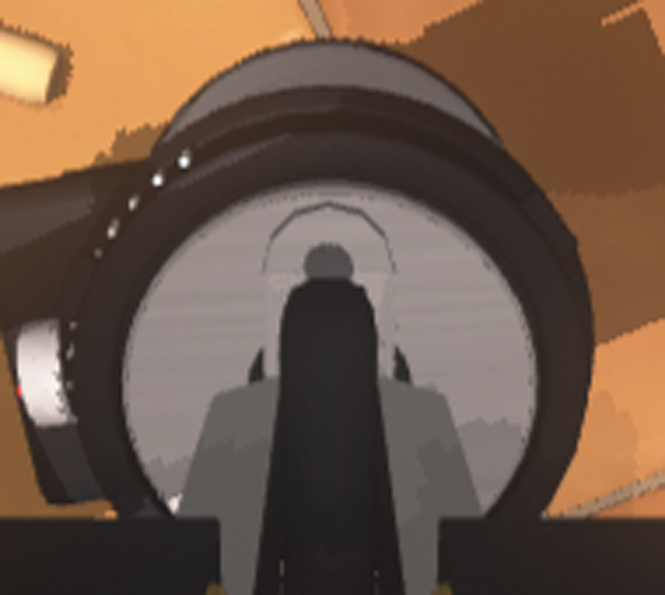

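The view shows the head flat on the ring and no slip in the grip. The moment jumped to 0.41 at -0.69, so I'll confirm the stop in finer steps.

Run:
```python
from turn import *
np.copyto(C,C+[.0004,-.0001])
d=turn(-.698,-.74,.60,.1888,step=.008)
robot.hold(.4); o=robot.observe(); print(o['torque'][2],o['contact_force'])
```

```text
-0.698 -0.696 z0.1890 [ 5.3 -2.   2.7] tz 0.602 t17.43
0.6201768689538353 [ 5.84358682 -2.51771646  2.11296552]
```

Run:
```python
from turn import *
np.copyto(C,C+[.0006,-.0001])
turn(-.674,-.68,9,.1888)
o=robot.observe();print(o['torque'][2])
P,_=at(0,0,0,.200); robot.servo_line(P,vel=.04,f_stop=12); o=robot.observe(); print('lift',o['ee_pos'],o['contact_force'],o['torque'])
P[2]=.26; robot.servo_line(P,vel=.15)
robot.goto([.473,-.2400,.149],down(1.455)); robot.hold(.2)
g=snap('wrist','wr6'); r=snap('top','top2')
a=cv2.resize(g['img'][150:250,234:334,::-1],(400,400),interpolation=cv2.INTER_CUBIC)
b=cv2.resize(r['img'][178:228,263:313,::-1],(400,400),interpolation=cv2.INTER_CUBIC)
cv2.imwrite('pics/crop6.png',np.hstack([a,b])); print(robot.observe()['time'])
```

```text
-0.674 -0.673 z0.1890 [ 5.9 -2.5  3.1] tz 0.234 t18.07
0.23353933992666817
lift [0.52408158 0.05788857 0.19833091] [-0.53895595  0.04407431 -2.29314133] [-0.07502284  0.14004033  0.05965454]
20.5833
```

View pics/crop6.png

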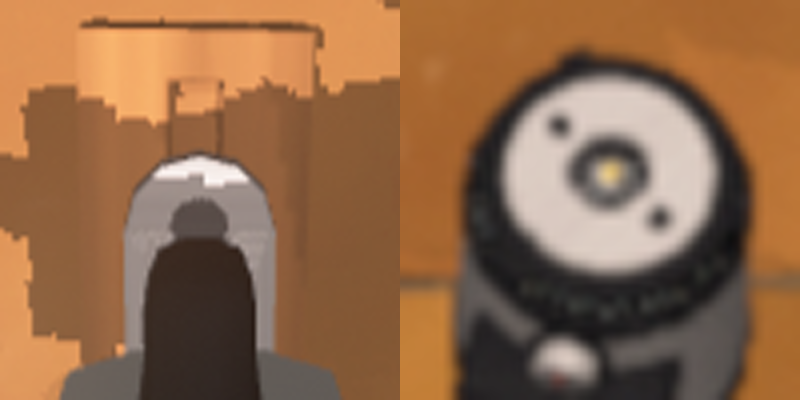

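Run:
```python
from h import *
a=load('top2')
f=lambda x,y: w(a,263+(x+.5)/8-.5,178+(y+.5)/8-.5,.165)
H1=f(159,125);H2=f(259,217);d=H1-H2;y=np.arctan2(d[1],d[0]);print('holes now',np.linalg.norm(d),y,'turned',1.369-y)
X,Yy=.4725,-.2399
robot.servo_line([X,Yy,.062],vel=.1,f_stop=8)
print(robot.servo_line([X,Yy,.0478],vel=.03,f_stop=5)); o=robot.observe(); print(o['ee_pos'],o['contact_force'],o['torque'])
if o['ee_pos'][2]<.0495:
    robot.gripper_to(.25); robot.hold(.2); robot.gripper_to(.55)
    robot.servo_line([X,Yy,.14],vel=.12)
    p=robot.observe()['ee_pos']; robot.goto([.45,-.24,.25],down(1.455)); 
    g=snap('wrist','wr7');t=snap('top','top3')
    A=cv2.resize(g['img'][120:270,210:360,::-1],(400,400),interpolation=cv2.INTER_CUBIC)
    cv2.imwrite('pics/crop7.png',np.hstack([A,cv2.resize(t['img'][130:310,130:460,::-1],(400,400))]))
print(robot.observe()['time'])
```

```text
holes now 0.0536822868979834 0.7671451987186406 turned 0.6018548012813594
True
[ 0.47233435 -0.23979888  0.04805519] [ 0.95626682 -0.5102139   3.7969606 ] [-0.08116555 -0.0239742   0.00485036]
24.8667
```

View pics/crop7.png

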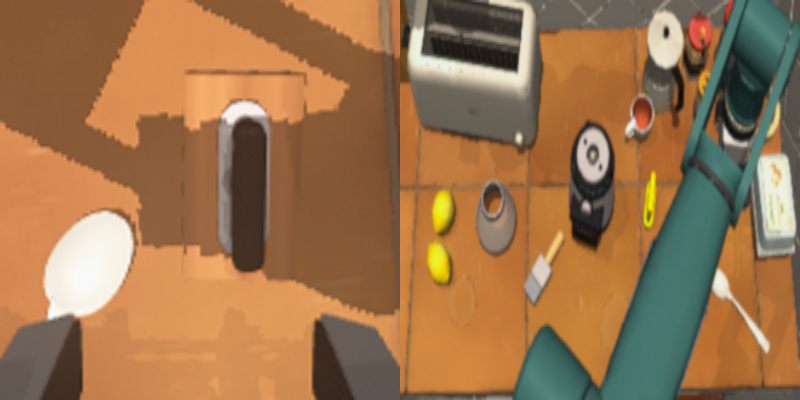

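The last view shows the spanner standing in the slot with its head flat on the block, and the bystanders unmoved. The ring turned about 0.6 rad up to a rigid stop, within the expected 0.5–0.8. I'm handing in.

Run:
```python
from h import *
print(robot.job_done())
```

```text
the job is handed in; nothing more can be done
None
```

The job is handed in: the ring turned clockwise about 0.6 rad until it met a rigid stop, pressed to about 0.6 N m, and the spanner is back in its block with its pins in the slot; about 25 s of the 66 s were used, and no verdict was returned.

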